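# Load a sticky-note pad into the sloped memo holder

## Task

Load the small thick sticky-note pad into the sloped memo holder: lay it gently on the tilted tray, let it slide down into the lower corner, and see that it lies flat and fully home against both fences. Then, with the pad home and let go, slide the holder's keeper down until you feel it press on the pad, with a few newtons and no more, and leave it there against the pad. Leave the other things on the desk where they are.

Things in the scene. Friction and masses are not known exactly. Their poses are not given: they have to be found in the camera images.
- memo_pad: the pad to load: a small thick square dark-grey pad of sticky notes, 50 x 50 mm and 20 mm thick, about 60 g; it lies flat on the desk at the start, to the robot's right of the holder. Origin: centre of its underside; z up through its thickness, x and y along its edges
- tray: the tilted aluminium tray plate of the memo holder, which is fixed on the desk (base 126 x 106 mm). Origin: its lowest corner, on the plate's top face where the inner faces of its two fences meet. z: the plate's upward normal. x: up the slope along one fence (away from the robot if the holder is not turned); y: up the slope along the other (to the robot's left). x climbs 15 degrees, y 28
- keeper_tab (a point): the keeper's upright finger tab, standing on its bar: 18 mm along the tray's y, 10 mm thick along x, reaching 45 mm above the plate. The point is in its middle, at tray y = 25 mm, 36 mm above the plate and 5 mm uphill (+x) of the keeper's downhill face. To move the keeper down, push the tab's uphill side towards the tray's -x
- large_pad: bystander: thin light-coloured sticky-note pad, 66 x 66 x 13 mm, loose on the desk; origin at the centre of its underside
- rubber: bystander: small eraser in a sleeve, 19 x 46 x 12 mm, loose on the desk; origin at the centre of its underside
- tape: bystander: black tape dispenser, 38 x 141 x 54 mm, loose on the desk; origin at the centre of its underside, long along its y
- pad_home (a point): point on the tray's face under the pad's centre when the pad is fully home, 25 mm from each fence. The fences (planes x = 0 and y = 0 of the tray) are 5 mm thick and 14 mm high. The plate's clear face is 125 mm along x, 100 mm along y, open at both upper edges. It is slippery, not always equally: a pad slides down it, yet may hang up along a fence short of the corner
- keeper: the keeper, a dark steel stop that slides in a slot along the tray's x. Origin: centre of its downhill face (it faces the tray's -x and meets the pad), at tray y = 25 mm, 10 mm above the plate; axes as the tray's. A bar 38 mm along y, 10 mm thick, 1.5 to 16.5 mm above the plate. Starts with its face 93 to 105 mm from the fence x = 0; stays where it is left, takes about 6 N to slide
Things that resemble listed ones, but are neither listed nor needed, are in the scene too. What is shaped like the memo_pad but orange is not meant.

How it is judged (in metres and radians):
On the way, in this order (a step that is already met when the one before it is completed fails the run):
1. the pad lies flat in the lower corner, flush (within 2 mm) against both fences, let go (x of memo_pad in the frame of tray between 0.022 and 0.027 m and y of memo_pad in the frame of tray between 0.022 and 0.027 m and z of memo_pad in the frame of tray below 0.003 m and angle between the z axis of memo_pad and the z axis of tray, either way round below 0.06 rad and linear speed of memo_pad below 0.02 m/s and contact force between the fingers and memo_pad below 0.05 N), for 0.2 s.
2. the keeper is pushed down and presses on the seated pad with at least 1.5 N (contact force between keeper and memo_pad above 1.5 N and x of memo_pad in the frame of tray below 0.027 m and y of memo_pad in the frame of tray below 0.027 m), for 0.05 s.
At the end, for the whole second after the job is handed in: The pad lies flat on the tray in the lower corner, its edges within 2 mm of both fences, at rest, and the keeper's front face stands within 1.5 mm of its place against the home pad (x of memo_pad in the frame of tray between 0.022 and 0.027 m and y of memo_pad in the frame of tray between 0.022 and 0.027 m and z of memo_pad in the frame of tray below 0.003 m and angle between the z axis of memo_pad and the z axis of tray, either way round below 0.06 rad and x of keeper in the frame of tray below 0.0515 m and linear speed of memo_pad below 0.01 m/s); the robot touches nothing.
It fails at once if the keeper is pressed on the pad with more than 20 N (contact force between keeper and memo_pad above 20 N).
It fails at once if the pad is pressed or knocked against the holder with more than 35 N (contact force between memo_pad and tray above 35 N).
It fails at once if the robot presses the holder's tray or keeper with more than 25 N (contact force between the arm and tray above 25 N).
It fails at once if the large pad, the eraser or the tape dispenser is moved more than 2 cm (distance of any of large_pad, rubber, tape from where it was at the start of the episode above 0.02 m).
It also fails if it takes over 69 s, if anything falls off the work surface, if the arm or the gripper's body presses on something with over 40 N, if the wrist force passes 120 N, or if a joint passes its speed limit or range.

## Robot

A 7-joint arm with a two-finger parallel gripper is mounted at the origin on a cart in front of the work surface, level with it; the furniture and walls round the work are solid. World frame = base frame: x ahead of the robot, y to its left, z up, the work surface at z = 0. Lengths are in mm, angles in rad, forces in N, time in s.
With the tool pointing down it reaches from about 425 to 875 mm from the base axis. Payload 4.7 kg.
Tool frame: the origin (TCP) lies between the finger pads; the fingertips stand 11 mm ahead of it and the grasp point (between the pads) lies 8 mm behind it; z points along the fingers, y is the line along which they close (so a half turn about z gives the same grasp; the last joint's range is limited). The gripper opens to 85 mm and grips with 20 to 120 N. Pads are 22 mm wide; open, the fingers measure 114 mm over their backs; the gripper's body (76 mm by 85 mm) begins 54 mm behind the grasp point. The pads swing forward as they close: fully open they stand 13 mm farther back than shut.
Start: joints at [1.215, 0.321, -0.07, 1.45, 0.023, 1.371, -0.057], TCP at [234.91, -606.089, 211.949] pointing down, gripper open.
Joint ranges: [-2.86, 2.86], [-0.3, 2.09], [-1.38, 1.24], [0.06, 2.45], [-1.56, 4.7], [0.09, 2.05], [-2.69, 2.69]. Speed limits (rad/s): [2.57, 2.57, 3.14, 3.14, 3.14, 3.14, 3.14].

## Interface

Orientations are given as a 3x3 rotation matrix whose columns are the frame's x, y, z axes.
In Python, from plant import manip, viewer, ticket gives the robot as it stands.
- The arm moves only by the tool move_arm, never from a script. Its arguments are lists of equal length, an entry for each row: "jaw": the opening, from -1 (shut) to 1 (fully open); "travel": the shift along the world's x, y, z in normalised numbers (1 is 0.4 m), a list of three; "rot": the turn, a rotation vector about the world's x, y, z in normalised numbers (1 is 90 degrees), a list of three. In form: {"jaw": [jaw, ...], "travel": [[dx, dy, dz], ...], "rot": [[wx, wy, wz], ...]}. A call has 1 to 10 rows; each row is the pose to reach, as a shift and turn from the pose commanded when the call began; what a row does not reach only later rows make up. A row lasts 1/8 s, in which the tool goes at most 62.5 mm and 10.7 degrees, less where a joint would pass 70% of its speed; a pose out of reach is approached as far as the arm can. A call with a gripper value outside its range is refused whole. The fingers move at their own pace and stop on an object; the grip force is fixed at half the most. Time passes only in rows, so rows that repeat a pose let the fingers close. It gives the time, the measured TCP pose, the force, the opening and the grip force at its end, in the units of the state.
- manip.read_state(): the state, without advancing time (a new reading comes with each control period).
- viewer.read_camera(name): name is "scene" or "top" or "wrist"; returns a dict with "image" (420x560x3 uint8, blue, green, red), "mtx" (3x3 intrinsics, pixels), "D" ([k1, k2, p1, p2, k3] as OpenCV has them; the pictures are not rectified), "position" and "rotation" of the camera in the world. Camera axes: x right, y down, z forward; pixel columns grow to the right and rows downward; lengths in mm; the calibration is good to about 2 mm. A picture is of the moment at which its call begins. There is no depth.
- ticket.job_done(): hands the job in; it is judged then, once.
The state is a dict: "clock": time; "joint_positions": joint angles; "dq": joint speeds; "tau": joint torques, N m; "tool_pos": TCP position; "tool_rot": TCP orientation; "force": force on the tool from outside, world axes, zero at the start; "torque": the same for the moment, N m; "width": opening from 0.0 (shut) to 1.0 (fully open); "grip_force": force on a finger pad.
Only numpy, scipy, OpenCV 4.12 (cv2) and the standard library are available. Lean on these libraries where they do the work, as an engineer would, in place of code of your own. Each camera call takes 0.05 s, during which the arm holds its last target. There are 200 camera calls.

## Working session

There is one attempt and no reset: what is moved stays moved. The work goes in short steps, Python scripts to look and compute and a tool call to move; the robot and the scene stay as the last step left them, time stands still between calls to the robot, and variables do not carry over. Pictures are saved under pics/ and viewed, at most 10 in all, crops included, and the job is handed in when it is done.

Besides the shell and the picture viewer there is one more tool, called after "Emit:" as name(argument=value, ...) on one line, values as JSON. move_arm: Moves the arm, as the interface text tells. Its arguments: {"type":"object","properties":{"jaw":{"type":"array"},"travel":{"type":"array"},"rot":{"type":"array"}},"required":["jaw","travel","rot"]}

```bash
mkdir -p pics; ls; cat > h.py <<'E'
import numpy as np, cv2, pickle
from plant import manip, viewer, ticket
def snap(n,tag):
    c=viewer.read_camera(n); cv2.imwrite(f'pics/{tag}.png',c['image']); pickle.dump(c,open(f'{tag}.pkl','wb')); return c
def load(tag): return pickle.load(open(f'{tag}.pkl','rb'))
def ray(c,uv):
    p=cv2.undistortPoints(np.array(uv,float).reshape(-1,1,2),np.array(c['mtx']),np.array(c['D']))[:,0]
    d=np.c_[p,np.ones(len(p))]@np.array(c['rotation']).T
    return np.array(c['position']),d
def onz(c,uv,z):
    o,d=ray(c,uv); return o+d*((z-o[2])/d[:,2:])
def proj(c,P):
    R=np.array(c['rotation']); t=-R.T@np.array(c['position'])
    return cv2.projectPoints(np.array(P,float).reshape(-1,3),cv2.Rodrigues(R.T)[0],t,np.array(c['mtx']),np.array(c['D']))[0][:,0]
E
python3 - <<'E'
from h import *
a=snap('scene','s0');b=snap('top','t0')
for c in(a,b): print(c['position'],np.round(c['rotation'],3).tolist(),c['mtx'])
s=manip.read_state();print(s)
E
```

```text
pics
[112.35072472 481.27581174 538.98311705] [[-0.82, -0.274, 0.502], [-0.572, 0.417, -0.707], [-0.015, -0.867, -0.499]] [[425.4911937    0.         280.0086657 ]
 [  0.         425.4911937  213.98860333]
 [  0.           0.           1.        ]]
[ 426.29688417 -181.80052249 1069.80413672] [[0.024, -0.99, 0.138], [-0.999, -0.02, 0.027], [-0.024, -0.138, -0.99]] [[462.83956075   0.         276.12221702]
 [  0.         462.83956075 212.39280511]
 [  0.           0.           1.        ]]
{'clock': 0.1, 'joint_positions': array([ 1.21508296,  0.3217498 , -0.07010021,  1.45156096,  0.02260861,
        1.37083024, -0.05691521]), 'dq': array([ 0.00083169, -0.00219759,  0.00105451, -0.00313111,  0.00158341,
        0.00133849,  0.00130722]), 'tau': array([ 4.85837154e-05, -4.94880152e+01, -3.84051539e-01, -3.15209699e+01,
        1.28983860e-02,  7.44556775e-03, -1.50475336e-05]), 'tool_pos': array([ 234.70449619, -605.5782532 ,  210.92844469]), 'tool_rot': array([[ 9.32384216e-01,  3.61468041e-01, -7.27931650e-04],
       [ 3.61468760e-01, -9.32382842e-01,  1.60371057e-03],
       [-9.90208639e-05, -1.75839897e-03, -9.99998449e-01]]), 'force': array([ 0.24022263, -0.03092705,  0.79227871]), 'torque': array([ 0.02824152, -0.01023596,  0.00296756]), 'grip_force': 0.0, 'width': 1.0009597675648594}
```

View pics/t0.png

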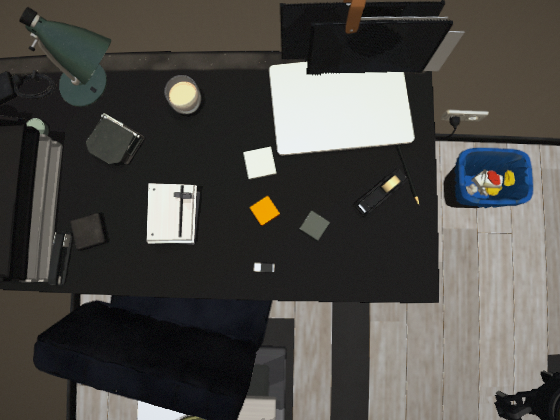

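View pics/s0.png

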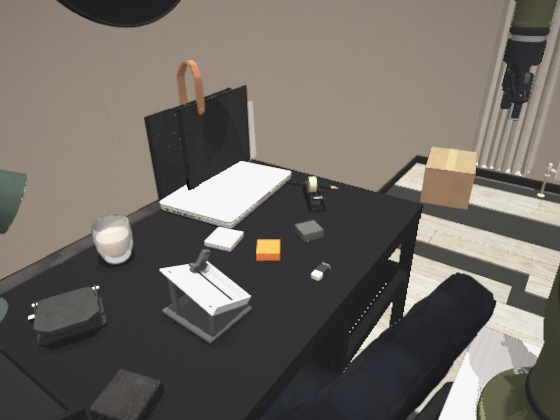

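Could be taken for the memo_pad (top view): the grey square at (314,225), the orange pad at (264,210), the dark box at (88,231) and the light pad at (260,163). I choose the grey one at (314,225), which is right of the holder and dark-grey. The holder is at (173,213). I'll check it in a close crop.

```bash
python3 - <<'E'
from h import *
a=load('s0')['image'];b=load('t0')['image']
A=cv2.resize(a[215:345,155:345],None,fx=4,fy=4,interpolation=3)
cv2.imwrite('pics/sc.png',A)
B1=cv2.resize(b[170:260,135:215],None,fx=6,fy=6,interpolation=3);B2=cv2.resize(b[200:250,290:340],None,fx=6,fy=6,interpolation=3)
B=np.zeros((540,790,3),np.uint8);B[:,:480]=B1;B[:300,490:]=B2
B=cv2.convertScaleAbs(B,alpha=1.3,beta=15)
cv2.imwrite('pics/tc.png',B)
c=load('t0')
g=b.astype(int);m=((g.min(2)>45)).astype(np.uint8);m[:200]=0;m[250:]=0;m[:,:290]=0;m[:,345:]=0
cn=max(cv2.findContours(m,0,2)[0],key=cv2.contourArea);r=cv2.minAreaRect(cn);print(r)
q=cv2.boxPoints(r);P=onz(c,q,20);print(P.round(1),P.mean(0),[np.linalg.norm(P[i]-P[i-1]) for i in range(4)])
E
```

```text
((314.3231201171875, 224.88629150390625), (22.6517333984375, 22.77190399169922), 32.735225677490234)
[[ 536.9 -205.    20. ]
 [ 581.5 -232.4   20. ]
 [ 554.2 -276.3   20. ]
 [ 509.8 -248.7   20. ]] [ 545.5928403  -240.60242812   20.        ] [np.float64(51.43401109157748), np.float64(52.42815507177633), np.float64(51.71288458079074), np.float64(52.239082640398735)]
```

View pics/tc.png

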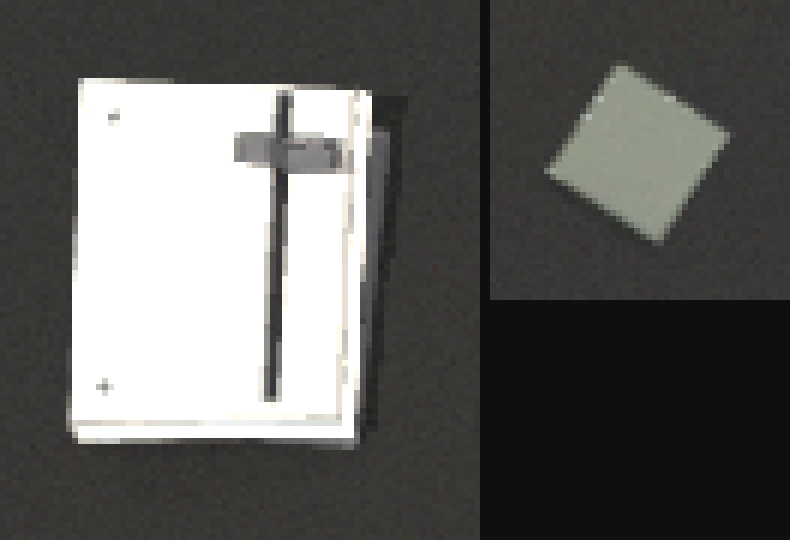

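View pics/sc.png

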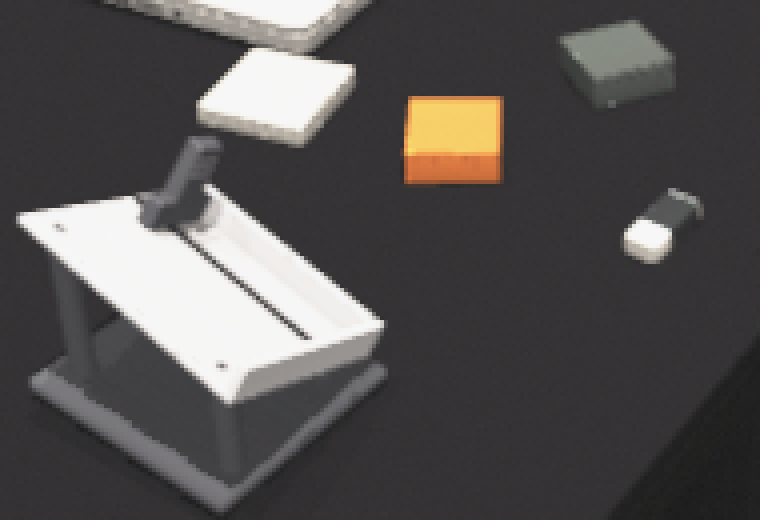

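```bash
cat > fit.py <<'E'
from h import *
from scipy.optimize import least_squares
from scipy.spatial.transform import Rotation as Ro
T=lambda u,v:((u+.5)/6-.5+135,(v+.5)/6-.5+170)
S=lambda u,v:((u+.5)/4-.5+155,(v+.5)/4-.5+215)
t,s=load('t0'),load('s0')
ob=[(t,T(79,80),(125,100,0)),(s,S(20,218),(125,100,0)),(t,T(356,447),(-5,-5,14)),(s,S(384,325),(-5,-5,14)),
(t,T(78,442),(-5,100,14)),(s,S(250,373),(-5,100,14)),(s,S(208,186),(125,-5,14)),(t,T(370,92),(125,-5,14))]
ln=[(t,T(285,92),None),(t,T(270,400),None),(s,S(177,232),None),(s,S(308,338),None)]
def pose(p):
    a,b=np.sin(p[4]),np.sin(p[5]); x=np.array([np.sqrt(1-a*a),0,a])
    y=np.array([-a*b/x[0],0,b]); y[1]=np.sqrt(1-y@y); R=np.c_[x,y,np.cross(x,y)]
    return p[:3],Ro.from_euler('z',p[3]).as_matrix()@R
def res(p):
    o,R=pose(p); r=[]
    for c,uv,m in ob: r.append((proj(c,R@np.array(m)+o)-uv)[0]/np.sqrt(1))
    for c,uv,_ in ln:
        q=proj(c,[R@np.array(m)+o for m in[(10,25,0),(110,25,0)]]);d=q[1]-q[0];n=np.array([-d[1],d[0]])/np.linalg.norm(d)
        r.append([n@(np.array(uv)-q[0]),0])
    r.append([np.degrees(p[4])-15,np.degrees(p[5])-28])
    return np.ravel(r)
f=least_squares(res,[500,30,60,0,.2618,.4887])
if __name__=='__main__':
    np.set_printoptions(suppress=True,precision=2)
    print(f.x,np.degrees(f.x[3:]),f.cost);print(f.fun.reshape(-1,2))
    o,R=pose(f.x);print(repr(R.round(4)))
    for n,m in[('home',(25,25,0))]: print(n,R@np.array(m)+o)
    # keeper x: from tab top/bar
    def rk(k,*a): return np.ravel([proj(c,R@(np.array(m)+[k[0]+5,0,0])+o)[0]-uv for c,uv,m in[(s,S(207,141),(0,25,45)),(t,T(235,149),(0,44,16.5)),(t,T(338,156),(0,25,45))]])
    k=least_squares(rk,[100]);print('keeper x',k.x,k.fun)
    print('tab',R@np.array([k.x[0]+5,25,36])+o)
    np.save('tray.npy',np.c_[R,o]);
E
python3 fit.py
```

```text
[503.55  43.35  20.76  -0.07   0.24   0.48] [-3.89 13.66 27.74] 20.951127302357055
[[ 1.39  0.76]
 [ 0.96  0.24]
 [-0.38 -0.35]
 [ 1.43  1.44]
 [-0.44  0.32]
 [-0.08 -0.44]
 [-4.19 -2.99]
 [ 1.    1.71]
 [-0.53  0.  ]
 [ 0.13  0.  ]
 [ 0.62  0.  ]
 [ 0.78  0.  ]
 [-1.34 -0.26]]
array([[ 0.97, -0.05, -0.24],
       [-0.07,  0.88, -0.46],
       [ 0.24,  0.47,  0.85]])
home [526.46  63.79  38.3 ]
keeper x [101.28] [-0.33  0.65  1.78 -0.36 -3.59  0.08]
tab [596.65  41.73  88.2 ]
```

```bash
sed -i 's/,(s,S(208,186),(125,-5,14)),(t,T(370,92),(125,-5,14))\]/]/; s/r.append(\[np.degrees(p\[4\])-15,np.degrees(p\[5\])-28\])/r.append([5*(np.degrees(p[4])-15),5*(np.degrees(p[5])-28)])/; s/T(338,156)/T(320,156)/' fit.py; cat >> fit.py <<'E'
    K=k.x[0]
    def box(a,b):
        c=np.array([[x,y,z] for x in(a[0],b[0]) for y in(a[1],b[1]) for z in(a[2],b[2])],float)
        return [(c[i],c[j]) for i in range(8) for j in range(i) if bin(i^j).count('1')==1]
    L=box((0,0,0),(125,100,0))+box((-5,-5,0),(0,100,14))+box((-5,-5,0),(125,0,14))+box((K,6,1.5),(K+10,44,16.5))+box((K,16,16.5),(K+10,34,45))
    out=[]
    for c,(v0,v1,u0,u1),z in((s,(215,345,155,255),4),(t,(170,260,135,215),4.5)):
        z=5
        I=cv2.resize(c['image'][v0:v1,u0:u1],None,fx=z,fy=z,interpolation=2)
        for a,b in L:
            q=(proj(c,[R@a+o,R@b+o])-[u0,v0]+.5)*z-.5
            cv2.line(I,tuple(map(int,q[0])),tuple(map(int,q[1])),(0,0,255),1)
        out.append(I[:600])
    W=np.zeros((600,900,3),np.uint8);W[:out[0].shape[0],:500]=out[0][:,:500];W[:450,500:900]=out[1]
    cv2.imwrite('pics/ov.png',cv2.resize(W,(800,533),interpolation=cv2.INTER_AREA))
E
python3 fit.py
```

```text
[505.99  43.17  20.96  -0.06   0.26   0.49] [-3.18 14.97 27.93] 3.257761740241077
[[ 0.47  0.68]
 [ 0.4  -0.88]
 [-0.19 -1.4 ]
 [ 0.5   0.85]
 [-0.17  0.34]
 [ 0.22 -0.81]
 [ 0.35  0.  ]
 [ 0.12  0.  ]
 [ 0.47  0.  ]
 [ 0.75  0.  ]
 [-0.15 -0.35]]
array([[ 0.96, -0.08, -0.25],
       [-0.05,  0.88, -0.47],
       [ 0.26,  0.47,  0.84]])
home [528.19  63.83  39.13]
keeper x [99.63] [-0.39  0.18  1.1  -0.12 -1.16  0.32]
tab [595.91  42.59  90.11]
```

View pics/ov.png

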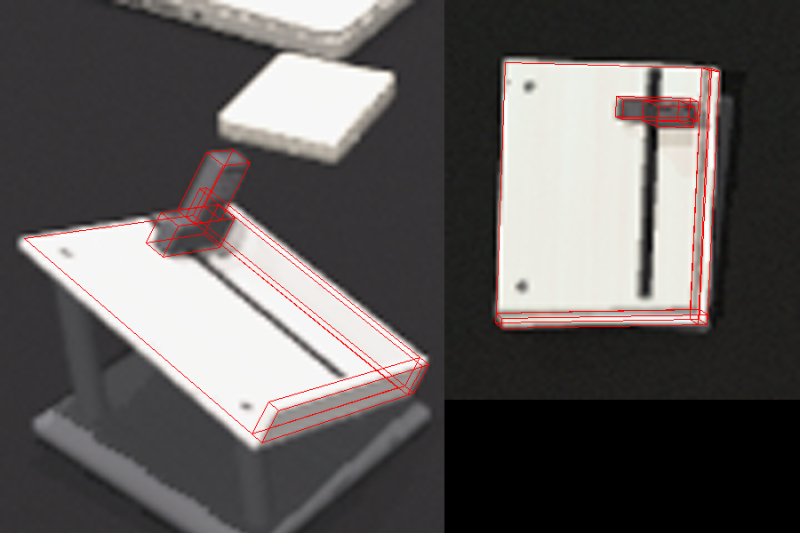

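The crop shows the grey 50 mm square, with corners around (311,211), (331,222), (318,240) and (300,228) in the top view. The tray model overlays both views well, with the keeper face at x ≈ 100. Next I move above the pad.

Units first: shifts go in shares of 0.4 m and turns go in shares of 90 degrees. So 0.3655 m / 0.4 = 0.9138, 0.3107 m / 0.4 = 0.7768, 37.2 degrees / 90 = 0.4133.

Emit:
move_arm(jaw=[1,1,1,1,1,1,1,1,1,1], travel=[[0.09,0.105,-0.025],[0.18,0.2125,-0.05],[0.27,0.3175,-0.075],[0.36,0.425,-0.1],[0.45,0.53,-0.125],[0.54,0.6375,-0.15],[0.63,0.7425,-0.2],[0.72,0.8475,-0.25],[0.7768,0.9138,-0.275],[0.7768,0.9138,-0.275]], rot=[[0,0,0.0444],[0,0,0.0889],[0,0,0.1333],[0,0,0.1889],[0,0,0.2444],[0,0,0.3],[0,0,0.3556],[0,0,0.4133],[0,0,0.4133],[0,0,0.4133]])

```text
clock: 1.35
tool_pos: [546.7, -236.1, 100.5]
tool_rot: [[0.519, 0.855, -0.001], [0.855, -0.519, 0.003], [0.002, -0.003, -1.0]]
force: [0.6, -0.8, -0.4]
width: 0.998
grip_force: 0.0
```

```bash
python3 - <<'E'
from h import *
c=snap('wrist','w1');s=manip.read_state();print(s['tool_pos'],s['tool_rot'].round(3).tolist(),s['joint_positions'].round(2),s['force'],s['clock'])
print(proj(c,[[545.6,-240.6,20],[536.9,-205,20],[581.5,-232.4,20],[554.2,-276.3,20],[509.8,-248.7,20]]).round())
E
```

```text
[ 545.68698404 -238.98474174  101.05236523] [[0.522, 0.853, -0.001], [0.853, -0.522, 0.001], [0.0, -0.002, -1.0]] [ 0.72  0.32 -0.42  1.71  0.14  1.15 -0.29] [-0.33263568 -0.81910741  0.57977224] 1.4
[[279. 211.]
 [247. 181.]
 [311. 181.]
 [309. 239.]
 [248. 239.]]
```

View pics/w1.png

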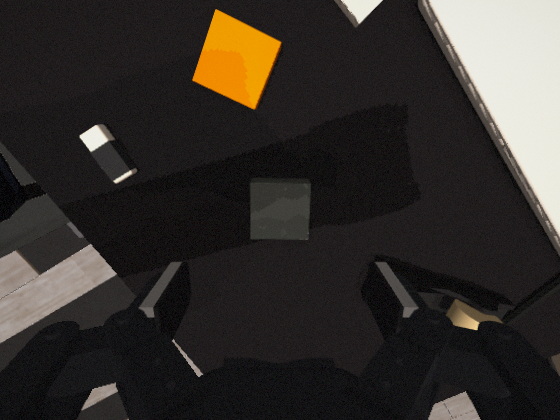

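The wrist view shows the grey pad at (250–311, 179–240), as predicted, with the fingers on either side of it. I descend and grasp.

Converted, -0.089 m / 0.4 = -0.2225, -0.06 m / 0.4 = -0.15.

Emit:
move_arm(jaw=[1,1,1,1,-1,-1,-1,-1,-1,-1], travel=[[0,-0.0013,-0.075],[0,-0.0013,-0.15],[0,-0.0013,-0.2225],[0,-0.0013,-0.2225],[0,-0.0013,-0.2225],[0,-0.0013,-0.2225],[0,-0.0013,-0.2225],[0,-0.0013,-0.2225],[0,-0.0013,-0.2225],[0,-0.0013,-0.2225]], rot=[[0,0,0],[0,0,0],[0,0,0],[0,0,0],[0,0,0],[0,0,0],[0,0,0],[0,0,0],[0,0,0],[0,0,0]])

```text
clock: 2.65
tool_pos: [545.6, -241.0, 12.9]
tool_rot: [[0.524, 0.852, -0.0], [0.852, -0.524, -0.0], [-0.0, -0.0, -1.0]]
force: [0.1, 0.4, 0.2]
width: -0.001
grip_force: 0.0
```

```bash
python3 - <<'E'
from h import *
c=snap('wrist','w2');s=manip.read_state();print(s['width'],s['grip_force'],s['tool_pos'])
t=snap('top','t2')
I=np.hstack([c['image'][:,:],cv2.resize(t['image'][170:275,240:300+55],None,fx=4,fy=4)]);print(I.shape)
cv2.imwrite('pics/w2c.png',cv2.resize(I,(800,int(I.shape[0]*800/I.shape[1]))))
E
```

```text
-0.00016734425071678082 0.0 [ 545.5577815  -241.04835244   12.90734851]
(420, 1020, 3)
```

View pics/w2c.png

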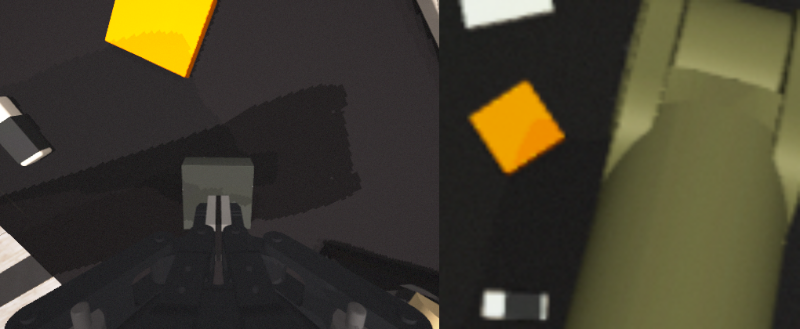

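```bash
python3 - <<'E'
from h import *
c=load('w2')
print(proj(c,[[545.6,-240.6,20],[536.9,-205,20],[581.5,-232.4,20],[554.2,-276.3,20],[509.8,-248.7,20],[545.6,-240.6,2]]).round())
for z in(20,0):print(z,onz(c,[[232,200],[323,200],[232,290],[323,290],[232,211],[323,211]],z).round(1).tolist())
I=cv2.convertScaleAbs(c['image'][180:350,200:360],alpha=1.8,beta=20)
cv2.imwrite('pics/w2d.png',cv2.resize(I,None,fx=3.5,fy=3.5,interpolation=2))
E
```

```text
[[276. 252.]
 [227. 208.]
 [325. 208.]
 [321. 292.]
 [231. 292.]
 [276. 239.]]
20 [[541.7, -202.5, 20.0], [582.6, -227.8, 20.0], [510.9, -247.8, 20.0], [556.0, -275.6, 20.0], [538.2, -207.6, 20.0], [579.7, -233.2, 20.0]]
0 [[535.9, -205.9, 0.0], [582.2, -234.5, 0.0], [501.1, -257.1, 0.0], [552.1, -288.5, 0.0], [532.0, -211.7, 0.0], [578.8, -240.5, 0.0]]
```

View pics/w2d.png

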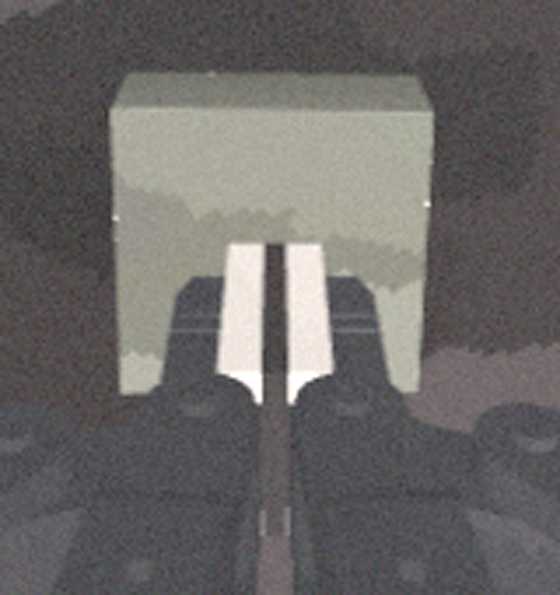

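```bash
python3 - <<'E'
from h import *
np.set_printoptions(suppress=True,precision=1)
for tag,pos,R in(('w1',[545.687,-238.985,101.05],[[0.522,0.853,-0.001],[0.853,-0.522,0.001],[0,-.002,-1]]),('w2',[545.56,-241.05,12.9],[[.524,.852,0],[.852,-.524,0],[0,0,-1]])):
    c=load(tag);R=np.array(R);p=np.array(pos)
    print(tag,'cam in tool',R.T@(np.array(c['position'])-p),(R.T@np.array(c['rotation'])).round(3).tolist(),c['mtx'][0][0])
    Y=42.5 if tag=='w1' else 0
    for x in(11,0,-11):
        for z in(11,-2,-8,-20,-30): print(x,z,proj(c,[R@np.array([x,y,z])+p for y in(Y,-Y)]).ravel())
E
```

```text
w1 cam in tool [  79.2   -0.1 -160.7] [[0.003, -0.953, -0.302], [1.0, 0.003, 0.001], [0.0, -0.302, 0.953]] 303.8194426791798
11 11 [347.9 228.1 207.7 227.7]
11 -2 [353.  236.6 202.6 236.2]
11 -8 [355.6 241.  199.9 240.5]
11 -20 [361.3 250.7 194.1 250.2]
11 -30 [366.8 260.  188.6 259.5]
0 11 [346.6 244.7 208.8 244.3]
0 -2 [351.5 254.3 203.9 253.8]
0 -8 [354.  259.1 201.4 258.7]
0 -20 [359.5 270.  195.8 269.5]
0 -30 [364.8 280.3 190.5 279.8]
-11 11 [345.4 260.7 210.  260.4]
-11 -2 [350.1 271.2 205.2 270.8]
-11 -8 [352.5 276.6 202.8 276.2]
-11 -20 [357.8 288.5 197.4 288. ]
-11 -30 [362.8 299.7 192.3 299.3]
w2 cam in tool [  76.5    0.7 -161.2] [[-0.001, -0.953, -0.304], [1.0, -0.001, 0.001], [-0.001, -0.304, 0.953]] 303.8194426791798
11 11 [276.6 222.8 276.6 222.8]
11 -2 [276.5 231.  276.5 231. ]
11 -8 [276.5 235.2 276.5 235.2]
11 -20 [276.4 244.5 276.4 244.5]
11 -30 [276.3 253.4 276.3 253.4]
0 11 [276.6 239.5 276.6 239.5]
0 -2 [276.6 248.7 276.6 248.7]
0 -8 [276.5 253.4 276.5 253.4]
0 -20 [276.5 263.9 276.5 263.9]
0 -30 [276.4 273.9 276.4 273.9]
-11 11 [276.7 255.6 276.7 255.6]
-11 -2 [276.6 265.8 276.6 265.8]
-11 -8 [276.6 271.  276.6 271. ]
-11 -20 [276.5 282.5 276.5 282.5]
-11 -30 [276.4 293.4 276.4 293.4]
```

The pad hasn't moved (its top face is visible at about (232–323, 211–292)). The shut fingers stand above it, so the tips reach less far than stated. I'll find the tips' real height by gently touching the pad's top.

Converted, -0.003 m / 0.4 = -0.0075, -0.001 m / 0.4 = -0.0025.

Emit:
move_arm(jaw=[-1,-1,-1,-1], travel=[[0,0,-0.0025],[0,0,-0.005],[0,0,-0.0075],[0,0,-0.0075]], rot=[[0,0,0],[0,0,0],[0,0,0],[0,0,0]])

```text
clock: 3.25
tool_pos: [545.5, -241.0, 9.8]
tool_rot: [[0.524, 0.852, -0.0], [0.852, -0.524, 0.0], [-0.0, -0.0, -1.0]]
force: [0.5, -0.5, 0.5]
width: 0.0
grip_force: 0.0
```

Converted, -0.004 m / 0.4 = -0.01, -0.003 m / 0.4 = -0.0075.

Emit:
move_arm(jaw=[-1,-1,-1,-1,-1], travel=[[0,0,-0.0025],[0,0,-0.005],[0,0,-0.0075],[0,0,-0.01],[0,0,-0.01]], rot=[[0,0,0],[0,0,0],[0,0,0],[0,0,0],[0,0,0]])

```text
clock: 3.88
tool_pos: [545.5, -241.1, 5.8]
tool_rot: [[0.524, 0.852, -0.0], [0.852, -0.524, 0.0], [-0.0, -0.0, -1.0]]
force: [-0.6, 1.3, 0.5]
width: 0.003
grip_force: 0.0
```

Converted, -0.004 m / 0.4 = -0.01, -0.003 m / 0.4 = -0.0075.

Emit:
move_arm(jaw=[-1,-1,-1,-1,-1], travel=[[0,0,-0.0025],[0,0,-0.005],[0,0,-0.0075],[0,0,-0.01],[0,0,-0.01]], rot=[[0,0,0],[0,0,0],[0,0,0],[0,0,0],[0,0,0]])

```text
clock: 4.5
tool_pos: [545.5, -241.0, 1.8]
tool_rot: [[0.524, 0.852, -0.0], [0.852, -0.524, 0.0], [-0.0, -0.0, -1.0]]
force: [-0.3, 0.3, 0.2]
width: 0.003
grip_force: 0.0
```

Converted, -0.003 m / 0.4 = -0.0075, -0.002 m / 0.4 = -0.005.

Emit:
move_arm(jaw=[-1,-1,-1,-1], travel=[[0,0,-0.0025],[0,0,-0.005],[0,0,-0.0075],[0,0,-0.0075]], rot=[[0,0,0],[0,0,0],[0,0,0],[0,0,0]])

```text
clock: 5.0
tool_pos: [545.7, -241.2, 0.3]
tool_rot: [[0.524, 0.852, -0.0], [0.852, -0.524, -0.001], [-0.001, 0.0, -1.0]]
force: [-3.1, 1.9, 8.5]
width: -0.001
grip_force: 4.5
```

Contact came at TCP z ≈ 1, so the shut tips stand about 19 mm behind the TCP, a 30 mm shift from the stated geometry. I lift, open and grasp lower.

Converted, 0.025 m / 0.4 = 0.0625, -0.018 m / 0.4 = -0.045.

Emit:
move_arm(jaw=[-1,1,1,1,1,1,1,1,1,1], travel=[[0,0,0.0375],[0,0,0.0625],[0,0,0.0625],[0,0,0.0625],[0,0,0.0625],[0,0,0.0625],[0,0,0.0375],[0,0,0],[0,0,-0.025],[0,0,-0.045]], rot=[[0,0,0],[0,0,0],[0,0,0],[0,0,0],[0,0,0],[0,0,0],[0,0,0],[0,0,0],[0,0,0],[0,0,0]])

```text
clock: 6.25
tool_pos: [545.1, -240.8, -20.3]
tool_rot: [[0.524, 0.852, -0.001], [0.852, -0.524, 0.001], [-0.0, -0.001, -1.0]]
force: [0.2, -0.5, -0.0]
width: 0.998
grip_force: 0.0
```

Emit:
move_arm(jaw=[1,-1,-1,-1,-1,-1,-1], travel=[[0,0,0],[0,0,0],[0,0,0],[0,0,0],[0,0,0],[0,0,0],[0,0,0]], rot=[[0,0,0],[0,0,0],[0,0,0],[0,0,0],[0,0,0],[0,0,0],[0,0,0]])

```text
clock: 7.12
tool_pos: [546.4, -241.4, -18.1]
tool_rot: [[0.524, 0.852, 0.002], [0.852, -0.524, -0.001], [0.0, 0.002, -1.0]]
force: [0.5, -0.3, 4.6]
width: 0.569
grip_force: 65.0
```

Converted, 0.006 m / 0.4 = 0.015, 0.003 m / 0.4 = 0.0075.

Emit:
move_arm(jaw=[0.5,0.5,0.5,-1,-1,-1,-1,-1], travel=[[0,0,0],[0,0,0.0075],[0,0,0.015],[0,0,0.015],[0,0,0.015],[0,0,0.015],[0,0,0.015],[0,0,0.015]], rot=[[0,0,0],[0,0,0],[0,0,0],[0,0,0],[0,0,0],[0,0,0],[0,0,0],[0,0,0]])

```text
clock: 8.12
tool_pos: [546.3, -241.3, -12.2]
tool_rot: [[0.524, 0.852, 0.001], [0.852, -0.524, -0.001], [0.0, 0.001, -1.0]]
force: [0.2, 0.1, 5.0]
width: 0.566
grip_force: 62.4
```

```bash
python3 - <<'E'
from h import *
from scipy.spatial.transform import Rotation as Ro
np.set_printoptions(suppress=True,precision=4)
M=np.load('tray.npy');R,o=M[:,:3],M[:,3]
s=manip.read_state();print(s['tool_pos'],s['force'],s['width'],s['joint_positions'])
R0=s['tool_rot'];zt=s['tool_pos'][2]   # TCP z relative to pad bottom plane (desk)
Rt=np.c_[R[:,0],-R[:,1],-R[:,2]]
print('rot deg',np.degrees(Ro.from_matrix(Rt@R0.T).as_rotvec()))
# pad centre in tool at grasp
pc=R0.T@(np.array([545.6,-240.6,0])-s['tool_pos']);pc[1]=0;print('pad in tool',pc)
for x,y,z in((32,52,50),(32,52,3),(32,52,1)):
    p=R@np.array([x,y,z])+o-Rt@pc; print((x,y,z),p,(p-s['tool_pos'])/1000)
print(R)
E
```

```text
[ 546.3078 -241.3211  -12.2289] [0.2244 0.0979 4.9696] 0.5656536798610323 [ 0.6957  0.446  -0.3907  1.7957  0.2054  0.9384 -0.3341]
rot deg [ 33.7842   0.4447 -56.0669]
pad in tool [  0.244    0.     -12.2304]
(32, 52, 50) [523.101   69.4253  85.4312] [-0.0232  0.3107  0.0977]
(32, 52, 3) [534.9666  91.5896  45.7203] [-0.0113  0.3329  0.0579]
(32, 52, 1) [535.4715  92.5328  44.0305] [-0.0108  0.3339  0.0563]
[[ 0.9646 -0.0765 -0.2525]
 [-0.0536  0.8802 -0.4716]
 [ 0.2583  0.4684  0.8449]]
```

Converted, 0.311 m / 0.4 = 0.7775, 0.15 m / 0.4 = 0.375, -56.07 degrees / 90 = -0.623.

Emit:
move_arm(jaw=[-1,-1,-1,-1,-1,-1,-1,-1,-1,-1], travel=[[0,0,0.125],[0,0,0.25],[-0.005,0.075,0.375],[-0.0125,0.175,0.4],[-0.02,0.275,0.4],[-0.03,0.4,0.4],[-0.0375,0.525,0.4],[-0.05,0.65,0.4],[-0.0575,0.75,0.375],[-0.0575,0.7775,0.375]], rot=[[0,0,0],[0,0,0],[0.0469,0.0007,-0.0778],[0.0938,0.0012,-0.1556],[0.1407,0.0019,-0.2333],[0.1876,0.0024,-0.3111],[0.2344,0.0031,-0.3889],[0.2811,0.0037,-0.4667],[0.3278,0.0043,-0.5444],[0.3753,0.0049,-0.623]])

```text
clock: 9.38
tool_pos: [520.7, 73.1, 135.7]
tool_rot: [[0.965, 0.076, 0.25], [-0.054, -0.878, 0.475], [0.256, -0.472, -0.844]]
force: [-0.1, -0.0, -1.5]
width: 0.565
grip_force: 62.4
```

```bash
cat > goal.py <<'E'
from h import *
from scipy.spatial.transform import Rotation as Ro
import sys
np.set_printoptions(suppress=True,precision=4)
M=np.load('tray.npy');R,o=M[:,:3],M[:,3]
s=manip.read_state();print(s['tool_pos'],s['force'],s['width'],s['joint_positions'],s['clock'])
Rt=np.c_[R[:,0],-R[:,1],-R[:,2]]
print('rot deg',np.degrees(Ro.from_matrix(Rt@s['tool_rot'].T).as_rotvec()))
print('tcp in tray',R.T@(s['tool_pos']-o),'force in tray',R.T@s['force'])
for a in sys.argv[1:]:
    q=np.array(eval(a)); p=R@q+o; print(a,'travel',(p-s['tool_pos'])/1000)
E
python3 goal.py '(32,52,50-12.2)' '(32,52,3-12.2)'
```

```text
[520.7214  73.0507 135.6958] [-0.0837 -0.0488 -1.5307] 0.5649555862461074 [ 0.7028  0.0115 -0.5147  2.0951 -0.6649  0.9693 -1.0027] 9.375
rot deg [-0.2245 -0.1492 -0.0508]
tcp in tray [42.25   78.9173 79.1299] force in tray [-0.4735 -0.7535 -1.2492]
(32,52,50-12.2) travel [ 0.0026 -0.0037 -0.0502]
(32,52,3-12.2) travel [ 0.0145  0.0185 -0.0899]
```

Converted, -0.0899 m / 0.4 = -0.2248, 0.0185 m / 0.4 = 0.0463, -0.2 degrees / 90 = -0.0022.

Emit:
move_arm(jaw=[-1,-1,-1,-1,-1,-1,-1,-1], travel=[[0.0033,-0.005,-0.0625],[0.0065,-0.0093,-0.125],[0.015,0.005,-0.15],[0.0225,0.02,-0.175],[0.03,0.035,-0.2],[0.0338,0.0413,-0.215],[0.0363,0.0463,-0.2248],[0.0363,0.0463,-0.2248]], rot=[[0,0,0],[-0.0022,-0.0011,0],[-0.0022,-0.0011,0],[-0.0022,-0.0011,0],[-0.0022,-0.0011,0],[-0.0022,-0.0011,0],[-0.0022,-0.0011,0],[-0.0022,-0.0011,0]])

```text
clock: 10.38
tool_pos: [537.1, 88.6, 46.9]
tool_rot: [[0.964, 0.078, 0.254], [-0.053, -0.881, 0.47], [0.26, -0.466, -0.845]]
force: [0.1, -0.1, -1.4]
width: 0.565
grip_force: 62.4
```

```bash
python3 goal.py '(32,52,1-12.2)'
```

```text
[537.0968  88.5638  46.9457] [ 0.1135 -0.0564 -1.3619] 0.5654457158755406 [ 0.6535  0.1849 -0.5395  2.1412 -0.662   0.7415 -0.9512] 10.375
rot deg [ 0.1196  0.0896 -0.0324]
tcp in tray [34.2894 49.7476 -7.3059] force in tray [-0.2393 -0.6963 -1.1527]
(32,52,1-12.2) travel [-0.0014  0.0039 -0.0028]
```

Emit:
move_arm(jaw=[-1,-1,-1,-1], travel=[[0.0005,0.0013,-0.002],[0.0013,0.0023,-0.0043],[0.002,0.0035,-0.0063],[0.002,0.0035,-0.0063]], rot=[[0,0,0],[0,0,0],[0,0,0],[0,0,0]])

```text
clock: 10.88
tool_pos: [537.9, 89.8, 44.6]
tool_rot: [[0.964, 0.078, 0.254], [-0.053, -0.881, 0.47], [0.26, -0.466, -0.846]]
force: [0.7, -0.4, -1.3]
width: 0.563
grip_force: 62.4
```

```bash
python3 goal.py
```

```text
[537.898   89.8081  44.5543] [ 0.6717 -0.402  -1.2796] 0.5630845541731525 [ 0.6507  0.1905 -0.5406  2.1416 -0.6617  0.7341 -0.9517] 10.875
rot deg [ 0.1275  0.0967 -0.0172]
tcp in tray [ 34.3777  49.6613 -10.1155] force in tray [ 0.3389 -1.0046 -1.0612]
```

Two more 1 mm steps, watching for contact.

Converted, -0.0017 m / 0.4 = -0.0043, 0.0009 m / 0.4 = 0.0023.

Emit:
move_arm(jaw=[-1,-1,-1], travel=[[0.0005,0.0013,-0.002],[0.0013,0.0023,-0.0043],[0.0013,0.0023,-0.0043]], rot=[[0,0,0],[0,0,0],[0,0,0]])

```text
clock: 11.25
tool_pos: [538.4, 90.7, 42.9]
tool_rot: [[0.964, 0.078, 0.254], [-0.053, -0.881, 0.47], [0.26, -0.466, -0.846]]
force: [-0.7, 0.5, 1.2]
width: 0.564
grip_force: 62.5
```

Converted, -0.0008 m / 0.4 = -0.002, 0.0005 m / 0.4 = 0.0013.

Emit:
move_arm(jaw=[-1,-1], travel=[[0.0005,0.0013,-0.002],[0.0005,0.0013,-0.002]], rot=[[0,0,0],[0,0,0]])

```text
clock: 11.5
tool_pos: [538.5, 90.8, 42.8]
tool_rot: [[0.964, 0.078, 0.253], [-0.053, -0.881, 0.47], [0.26, -0.466, -0.846]]
force: [-6.4, -3.5, 10.1]
width: 0.565
grip_force: 63.8
```

Converted, 0.001 m / 0.4 = 0.0025, -0.0006 m / 0.4 = -0.0015.

Emit:
move_arm(jaw=[-1,0.4,0.4,0.4,0.4], travel=[[-0.0008,-0.0015,0.0025],[-0.0008,-0.0015,0.0025],[-0.0008,-0.0015,0.0025],[-0.0008,-0.0015,0.0025],[-0.0008,-0.0015,0.0025]], rot=[[0,0,0],[0,0,0],[0,0,0],[0,0,0],[0,0,0]])

```text
clock: 12.12
tool_pos: [538.3, 90.7, 43.0]
tool_rot: [[0.964, 0.078, 0.254], [-0.053, -0.881, 0.47], [0.26, -0.466, -0.845]]
force: [-0.6, -0.4, -0.5]
width: 0.701
grip_force: 0.0
```

```bash
python3 goal.py
```

```text
[538.327   90.7018  43.0181] [-0.6162 -0.4447 -0.524 ] 0.7005602703131083 [ 0.649   0.1942 -0.5414  2.1419 -0.6616  0.7296 -0.9517] 12.125
rot deg [ 0.1228  0.097  -0.0232]
tcp in tray [ 34.3469  49.6956 -11.9432] force in tray [-0.7059 -0.5897 -0.0775]
```

Converted, 0.0676 m / 0.4 = 0.169, 0.0507 m / 0.4 = 0.1268.

Emit:
move_arm(jaw=[0.4,0.4,0.4,0.4,0.4,0.4], travel=[[-0.0063,-0.0118,0.021],[-0.0125,-0.0235,0.0423],[-0.0253,-0.0473,0.0845],[-0.0378,-0.0708,0.1268],[-0.0505,-0.0943,0.169],[-0.0505,-0.0943,0.169]], rot=[[0,0,0],[0,0,0],[0,0,0],[0,0,0],[0,0,0],[0,0,0]])

```text
clock: 12.88
tool_pos: [519.2, 51.3, 112.3]
tool_rot: [[0.963, 0.077, 0.258], [-0.054, -0.882, 0.467], [0.263, -0.464, -0.846]]
force: [-0.2, -0.7, -0.4]
width: 0.702
grip_force: 0.0
```

```bash
python3 - <<'E'
from h import *
M=np.load('tray.npy');R,o=M[:,:3],M[:,3]
out=[]
c=snap('wrist','w3');s=snap('scene','s3')
def ov(c,roi,z):
    v0,v1,u0,u1=roi;I=cv2.resize(c['image'][v0:v1,u0:u1],None,fx=z,fy=z,interpolation=2)
    for loop in([(0,0,0),(50,0,0),(50,50,0),(0,50,0)],[(0,0,20),(50,0,20),(50,50,20),(0,50,20)]):
        q=(proj(c,[R@np.array(a)+o for a in loop])-[u0,v0]+.5)*z-.5
        cv2.polylines(I,[q.astype(int).reshape(-1,1,2)],True,(0,0,255) if loop[0][2] else (0,255,0),1)
    return I
a=ov(c,(0,420,0,560),1);b=ov(s,(215,345,155,255),3)
W=np.zeros((420,860,3),np.uint8);W[:,:560]=a;W[:390,560:]=b
cv2.imwrite('pics/p3.png',W[:,60:])
E
```

```text
(no output)
```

View pics/p3.png

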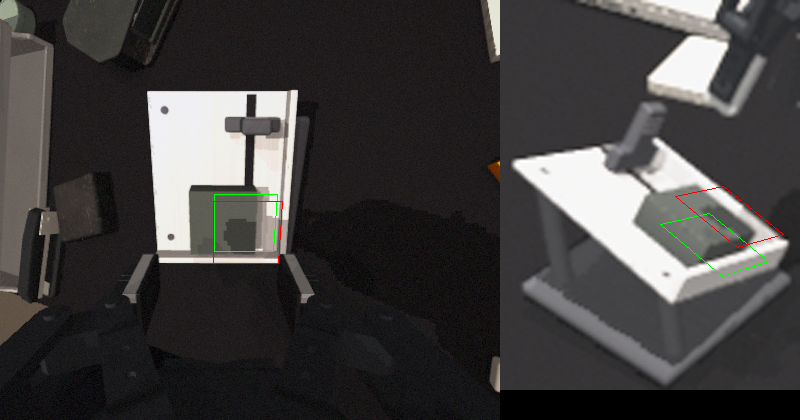

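The pad sits on the tray but stands about 15–20 mm short in y (its left edge is at 190 against 213 when home). It is either hung up or still sliding, so I'll track it numerically.

```bash
cat > pad.py <<'E'
from h import *
from scipy.optimize import differential_evolution, minimize
M=np.load('tray.npy');R,o=M[:,:3],M[:,3]
def hull(c,x,y,th,u0v0,shape,z=4):
    k=np.array([[a,b,h] for a in(-25,25) for b in(-25,25) for h in(0,20)],float)
    cs,sn=np.cos(th),np.sin(th);k[:,:2]=k[:,:2]@np.array([[cs,sn],[-sn,cs]])+[x,y]
    q=(proj(c,k@R.T+o)-u0v0+.5)*z-.5
    m=np.zeros(shape,np.uint8);cv2.fillConvexPoly(m,cv2.convexHull(q.astype(np.float32)).astype(int),1);return m
def seg(c,z=4):
    # region: plate area limited to x<88 raised to 20mm
    q=proj(c,np.array([[x,y,h] for x in(0,88) for y in(0,100) for h in(0,20)],float)@R.T+o)
    u0,v0=np.maximum(q.min(0).astype(int)-3,0);u1,v1=np.minimum(q.max(0).astype(int)+4,[560,420])
    I=cv2.resize(c['image'][v0:v1,u0:u1],None,fx=z,fy=z,interpolation=1).astype(int)
    reg=np.zeros(I.shape[:2],np.uint8);cv2.fillConvexPoly(reg,cv2.convexHull(((q-[u0,v0]+.5)*z-.5).astype(np.float32)).astype(int),1)
    b,g,r=I[...,0],I[...,1],I[...,2]
    m=((I.max(2)<130)&(g-b>=3)&(g-r>=-3)&(I.max(2)>35)&(reg>0)).astype(np.uint8)
    m=cv2.morphologyEx(m,cv2.MORPH_OPEN,np.ones((9,9)));m=cv2.morphologyEx(m,cv2.MORPH_CLOSE,np.ones((25,25)))
    return m,(u0,v0)
def fit(cams):
    S=[(c,)+seg(c) for c in cams]
    def f(p): return sum(1-(h&m).sum()/max(1,(h|m).sum()) for c,m,uv in S for h in[hull(c,*p,uv,m.shape)])
    r=differential_evolution(f,[(20,60),(20,75),(-.3,.3)],seed=0,maxiter=25,popsize=10)
    return r.x,r.fun,[int(m.sum()/16) for _,m,_ in S]
if __name__=='__main__':
    import sys
    for n in sys.argv[1:]:
        c=load(n) if n[-1].isdigit() else snap(n,n+'9'); print(n,fit([c]),flush=True)
E
python3 pad.py w3 s3 wrist scene; python3 goal.py
```

```text
w3 (array([3.24570521e+01, 4.35614296e+01, 3.23727085e-03]), np.float64(0.05719752210968543), [4405])
s3 (array([35.57265968, 44.22562987,  0.29760438]), np.float64(0.25875754961173425), [538])
wrist (array([ 3.24790219e+01,  4.29306658e+01, -1.28635305e-03]), np.float64(0.04675447342183969), [4542])
scene (array([37.11128593, 44.7889348 ,  0.29358342]), np.float64(0.29700484764542934), [509])
[517.6511  53.4613 110.0921] [-0.1937 -0.389  -0.3787] 0.7011069965152206 [ 0.7234  0.0495 -0.5017  2.1175 -0.6628  0.9325 -0.9412] 13.075
rot deg [ 0.1048  0.0445 -0.058 ]
tcp in tray [33.7246 49.9169 67.5102] force in tray [-0.2638 -0.5049 -0.0876]
```

Emit:
move_arm(jaw=[-1,-1,-1,-1,-1,-1,-1,-1], travel=[[0,0,0],[0,0,0],[0,0,0],[0,0,0],[0,0,0],[0,0,0],[0,0,0],[0,0,0]], rot=[[0,0,0],[0,0,0],[0,0,0],[0,0,0],[0,0,0],[0,0,0],[0,0,0],[0,0,0]])

```text
clock: 14.08
tool_pos: [518.1, 52.9, 110.7]
tool_rot: [[0.964, 0.078, 0.254], [-0.053, -0.881, 0.47], [0.26, -0.466, -0.846]]
force: [-0.9, -0.2, 0.3]
width: 0.007
grip_force: 0.0
```

```bash
python3 pad.py wrist; python3 goal.py
```

```text
wrist (array([ 3.28135093e+01,  4.35255543e+01, -1.47961382e-02]), np.float64(0.0675166922461401), [4442])
[518.1023  52.9309 110.6504] [0.049  0.674  0.2066] -0.0019004945409923264 [ 0.7237  0.0489 -0.5011  2.1168 -0.6628  0.9328 -0.9412] 14.125
rot deg [ 0.1264  0.0983 -0.0177]
tcp in tray [34.3325 49.6771 68.118 ] force in tray [ 0.0645  0.6863 -0.1557]
```

The pad is hung at tray (33, 43). I'll nudge it home with the shut fingers, first along -y from its uphill side.

```bash
python3 goal.py '(33,92,68)' '(33,92,-12)' '(33,84,-12)' '(33,75,-12)'
```

```text
[518.1023  52.9309 110.6504] [0.049  0.674  0.2066] -0.0019004945409923264 [ 0.7237  0.0489 -0.5011  2.1168 -0.6628  0.9328 -0.9412] 14.125
rot deg [ 0.1264  0.0983 -0.0177]
tcp in tray [34.3325 49.6771 68.118 ] force in tray [ 0.0645  0.6863 -0.1557]
(33,92,68) travel [-0.0045  0.0374  0.0194]
(33,92,-12) travel [ 0.0157  0.0751 -0.0482]
(33,84,-12) travel [ 0.0163  0.0681 -0.052 ]
(33,75,-12) travel [ 0.017   0.0601 -0.0562]
```

Converted, 0.0751 m / 0.4 = 0.1878, 0.0681 m / 0.4 = 0.1703.

Emit:
move_arm(jaw=[-1,-1,-1,-1,-1,-1,-1,-1,-1], travel=[[-0.005,0.045,0.025],[-0.0113,0.0935,0.0485],[0.0025,0.1193,0.0025],[0.015,0.1425,-0.0393],[0.0275,0.1658,-0.0813],[0.0393,0.1878,-0.1205],[0.0393,0.1878,-0.1205],[0.04,0.179,-0.1253],[0.0408,0.1703,-0.13]], rot=[[0,0,0],[0,0,0],[0,0,0],[0,0,0],[0,0,0],[0,0,0],[0,0,0],[0,0,0],[0,0,0]])

```text
clock: 15.25
tool_pos: [535.0, 120.3, 59.4]
tool_rot: [[0.964, 0.078, 0.255], [-0.053, -0.882, 0.469], [0.261, -0.466, -0.845]]
force: [-0.3, 0.3, 0.6]
width: -0.002
grip_force: 0.3
```

```bash
python3 goal.py '(33,75,-12)' '(33,70,-12)'
```

```text
[534.9672 120.2969  59.3786] [-0.3032  0.2566  0.5537] -0.0021589497726226523 [ 0.6293  0.1487 -0.5822  2.1503 -0.6662  0.7281 -1.0199] 15.25
rot deg [0.1669 0.1776 0.0219]
tcp in tray [ 33.7462  83.6655 -11.2282] force in tray [-0.1632  0.5084  0.4234]
(33,75,-12) travel [ 0.0001 -0.0072 -0.0049]
(33,70,-12) travel [ 0.0005 -0.0116 -0.0072]
```

Converted, -0.007 m / 0.4 = -0.0175, -0.0037 m / 0.4 = -0.0093.

Emit:
move_arm(jaw=[-1,-1,-1,-1,-1], travel=[[0.0005,-0.0045,-0.0023],[0.0008,-0.0088,-0.0048],[0.0013,-0.0133,-0.007],[0.0015,-0.0175,-0.0093],[0.0015,-0.0175,-0.0093]], rot=[[0,0,0],[0,0,0],[0,0,0],[0,0,0],[0,0,0]])

```text
clock: 15.88
tool_pos: [535.0, 113.9, 54.9]
tool_rot: [[0.964, 0.077, 0.254], [-0.053, -0.881, 0.47], [0.26, -0.466, -0.846]]
force: [0.4, 0.3, -0.3]
width: 0.001
grip_force: 0.0
```

```bash
python3 pad.py wrist; python3 goal.py
```

```text
wrist (array([2.64211976e+01, 3.17201892e+01, 8.09620000e-03]), np.float64(0.3046994474521404), [7787])
[534.9763 113.9923  54.8876] [-0.0869 -0.2668 -0.2878] -0.0007104042191015308 [ 0.6369  0.16   -0.5765  2.1499 -0.665   0.7275 -1.0042] 15.925
rot deg [ 0.1204  0.0881 -0.0111]
tcp in tray [ 32.9327  76.0119 -12.0519] force in tray [-0.1438 -0.363  -0.0955]
```

Converted, -0.0044 m / 0.4 = -0.011, -0.0035 m / 0.4 = -0.0088.

Emit:
move_arm(jaw=[-1,-1,-1,-1,-1,-1], travel=[[0.0003,-0.0023,-0.0013],[0.0005,-0.0045,-0.0023],[0.0005,-0.0065,-0.0035],[0.0008,-0.0088,-0.0048],[0.001,-0.011,-0.0058],[0.001,-0.011,-0.0058]], rot=[[0,0,0],[0,0,0],[0,0,0],[0,0,0],[0,0,0],[0,0,0]])

```text
clock: 16.68
tool_pos: [535.4, 109.5, 52.6]
tool_rot: [[0.964, 0.077, 0.254], [-0.053, -0.881, 0.47], [0.26, -0.466, -0.846]]
force: [1.0, -0.3, -0.2]
width: -0.001
grip_force: 0.0
```

```bash
python3 pad.py scene; python3 goal.py; python3 - <<'E'
from h import *
import pad
a,b=load('wrist9'),load('scene9')
for c in(a,b):
    m,uv=pad.seg(c);print(cv2.boundingRect(m),m.shape,uv)
E
```

```text
scene (array([27.97563724, 34.21121876,  0.27986572]), np.float64(0.7915782024062279), [147])
[535.4191 109.5421  52.6235] [-0.4668 -0.3416 -0.8708] 0.002180333845419974 [ 0.642   0.1662 -0.5726  2.1491 -0.664   0.7275 -0.9943] 16.725
rot deg [ 0.1288  0.0966 -0.012 ]
tcp in tray [ 33.0135  71.0004 -11.9781] force in tray [-0.6569 -0.6728 -0.4568]
(385, 292, 445, 387) (736, 960) (np.int64(215), np.int64(154))
(184, 80, 85, 82) (216, 328) (np.int64(171), np.int64(262))
```

Converted, -0.0044 m / 0.4 = -0.011, -0.0035 m / 0.4 = -0.0088.

Emit:
move_arm(jaw=[-1,-1,-1,-1,-1,-1], travel=[[0.0003,-0.0023,-0.0013],[0.0005,-0.0045,-0.0023],[0.0005,-0.0065,-0.0035],[0.0008,-0.0088,-0.0048],[0.001,-0.011,-0.0058],[0.001,-0.011,-0.0058]], rot=[[0,0,0],[0,0,0],[0,0,0],[0,0,0],[0,0,0],[0,0,0]])

```text
clock: 17.48
tool_pos: [535.8, 105.0, 50.3]
tool_rot: [[0.964, 0.077, 0.254], [-0.053, -0.881, 0.47], [0.26, -0.466, -0.846]]
force: [0.3, 0.3, 0.2]
width: -0.006
grip_force: 0.0
```

Converted, -0.0018 m / 0.4 = -0.0045, -0.0009 m / 0.4 = -0.0023.

Emit:
move_arm(jaw=[-1,-1,-1], travel=[[0.0003,-0.0023,-0.0013],[0.0005,-0.0045,-0.0023],[0.0005,-0.0045,-0.0023]], rot=[[0,0,0],[0,0,0],[0,0,0]])

```text
clock: 17.85
tool_pos: [535.9, 103.4, 49.4]
tool_rot: [[0.964, 0.078, 0.254], [-0.053, -0.881, 0.47], [0.26, -0.466, -0.846]]
force: [-0.9, -0.0, 0.3]
width: -0.0
grip_force: 0.1
```

Converted, -0.0026 m / 0.4 = -0.0065, -0.0018 m / 0.4 = -0.0045.

Emit:
move_arm(jaw=[-1,-1,-1,-1], travel=[[0.0003,-0.0023,-0.0013],[0.0005,-0.0045,-0.0023],[0.0005,-0.0065,-0.0035],[0.0005,-0.0065,-0.0035]], rot=[[0,0,0],[0,0,0],[0,0,0],[0,0,0]])

```text
clock: 18.35
tool_pos: [536.0, 103.1, 49.1]
tool_rot: [[0.964, 0.08, 0.252], [-0.051, -0.88, 0.473], [0.26, -0.469, -0.844]]
force: [-2.5, 5.5, 6.4]
width: 0.002
grip_force: 4.1
```

```bash
python3 pad.py wrist;  python3 - <<'E'
from h import *
M=np.load('tray.npy');R,o=M[:,:3],M[:,3]
s=manip.read_state();print(R.T@(s['tool_pos']-o),R.T@s['force'])
c=load('wrist9');q=proj(c,np.array([[0,0,0],[50,0,20],[50,50,20],[0,50,20],[0,0,20],[125,100,0]],float)@R.T+o);print(q.round())
I=c['image'][120:420,100:460].copy()
cv2.polylines(I,[(q[1:5]-[100,120]).astype(int).reshape(-1,1,2)],True,(0,0,255),1)
cv2.imwrite('pics/p4.png',cv2.resize(I,None,fx=2,fy=2,interpolation=2))
E
```

```text
wrist (array([28.99090156, 21.37863617,  0.1876337 ]), np.float64(0.35840855147062967), [7126])
[ 32.95115708  63.66364741 -12.08664976] [-1.16416778  8.02553862  4.27864475]
[[385. 310.]
 [411. 246.]
 [304. 245.]
 [301. 334.]
 [398. 335.]
 [195.  75.]]
```

View pics/p4.png

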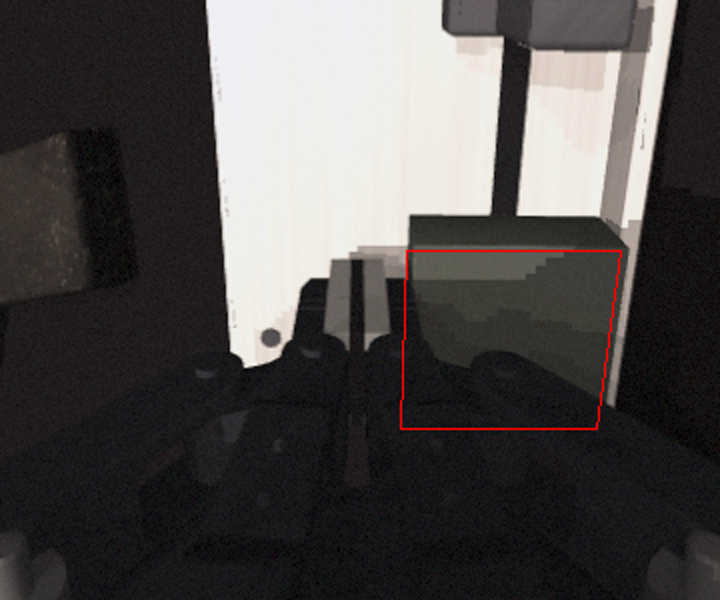

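The pad matches the home outline (its top edge is at y = 250, on the overlay), and the fence answers with about 8 N. I'll confirm x with a gentle push in -x from the uphill side.

```bash
python3 goal.py '(33,73,-12)' '(33,75,45)' '(74,25,45)' '(74,25,-12)' '(66,25,-12)'
```

```text
[535.9479 103.1388  49.079 ] [-2.8173  5.1087  7.0736] 0.0016402007282443325 [ 0.6513  0.1785 -0.567   2.1464 -0.6639  0.7303 -0.9748] 18.4
rot deg [-0.0277  0.073  -0.178 ]
tcp in tray [ 32.9512  63.6636 -12.0866] force in tray [-1.1642  8.0255  4.2786]
(33,73,-12) travel [-0.0007  0.0082  0.0045]
(33,75,45) travel [-0.0152 -0.0169  0.0536]
(74,25,45) travel [ 0.0281 -0.0632  0.0407]
(74,25,-12) travel [ 0.0425 -0.0363 -0.0074]
(66,25,-12) travel [ 0.0348 -0.0358 -0.0095]
```

Converted, -0.0632 m / 0.4 = -0.158, 0.0536 m / 0.4 = 0.134.

Emit:
move_arm(jaw=[-1,-1,-1,-1,-1,-1,-1,-1,-1], travel=[[-0.0018,0.0213,0.0113],[-0.02,-0.01,0.0725],[-0.038,-0.0423,0.134],[0.015,-0.1,0.1175],[0.0703,-0.158,0.1018],[0.0823,-0.1355,0.0618],[0.0943,-0.1133,0.0215],[0.1063,-0.0908,-0.0185],[0.1063,-0.0908,-0.0185]], rot=[[0,0,0],[0,0,0],[0,0,0],[0,0,0],[0,0,0],[0,0,0],[0,0,0],[0,0,0],[0,0,0]])

```text
clock: 19.52
tool_pos: [577.7, 65.1, 39.4]
tool_rot: [[0.965, 0.077, 0.252], [-0.052, -0.881, 0.47], [0.258, -0.467, -0.846]]
force: [-0.6, 0.7, -0.2]
width: -0.003
grip_force: 0.0
```

```bash
python3 goal.py '(65,25,-12)' '(61,25,-12)'
```

```text
[577.7095  65.1148  39.4476] [-0.5662  0.7173 -0.2232] -0.002870747758514587 [ 0.6573  0.2895 -0.5271  2.0414 -0.5881  0.7441 -0.9768] 19.525
rot deg [ 0.1011 -0.0258 -0.0679]
tcp in tray [ 72.7832  22.4876 -12.8361] force in tray [-0.6422  0.5702 -0.3839]
(65,25,-12) travel [-0.0079  0.0022 -0.0001]
(61,25,-12) travel [-0.0118  0.0024 -0.0012]
```

Push -x: 8 mm, then finer.

Converted, -0.0088 m / 0.4 = -0.022, -0.0079 m / 0.4 = -0.0198.

Emit:
move_arm(jaw=[-1,-1,-1,-1,-1,-1], travel=[[-0.005,0.0015,0],[-0.01,0.003,0],[-0.015,0.0043,0],[-0.0198,0.0055,-0.0003],[-0.022,0.0055,-0.001],[-0.022,0.0055,-0.001]], rot=[[0,0,0],[0,0,0],[0,0,0],[0,0,0],[0,0,0],[0,0,0]])

```text
clock: 20.27
tool_pos: [569.8, 66.7, 40.2]
tool_rot: [[0.964, 0.078, 0.254], [-0.053, -0.881, 0.47], [0.26, -0.466, -0.846]]
force: [0.3, 0.2, 0.1]
width: -0.004
grip_force: 0.0
```

Emit:
move_arm(jaw=[-1,-1,-1], travel=[[-0.0025,0,-0.0008],[-0.0048,0,-0.0013],[-0.0048,0,-0.0013]], rot=[[0,0,0],[0,0,0],[0,0,0]])

```text
clock: 20.65
tool_pos: [567.9, 66.7, 39.7]
tool_rot: [[0.964, 0.078, 0.254], [-0.053, -0.881, 0.47], [0.26, -0.466, -0.846]]
force: [0.3, 0.5, 0.1]
width: 0.001
grip_force: 0.0
```

```bash
python3 goal.py
```

```text
[567.9216  66.7231  39.6837] [0.2842 0.5336 0.1029] 0.0014290742807809883 [ 0.6675  0.269  -0.5333  2.0661 -0.6042  0.7412 -0.9626] 20.65
rot deg [ 0.1257  0.0907 -0.0166]
tcp in tray [ 63.3168  24.7629 -10.924 ] force in tray [ 0.2721  0.4961 -0.2365]
```

Converted, -0.0019 m / 0.4 = -0.0048, -0.001 m / 0.4 = -0.0025.

Emit:
move_arm(jaw=[-1,-1,-1], travel=[[-0.0025,0,-0.0008],[-0.0048,0.0003,-0.0013],[-0.0048,0.0003,-0.0013]], rot=[[0,0,0],[0,0,0],[0,0,0]])

```text
clock: 21.02
tool_pos: [567.2, 66.5, 39.9]
tool_rot: [[0.964, 0.078, 0.256], [-0.054, -0.881, 0.469], [0.262, -0.466, -0.845]]
force: [3.4, 0.5, 0.7]
width: 0.0
grip_force: 1.7
```

Converted, -0.001 m / 0.4 = -0.0025, -0.0003 m / 0.4 = -0.0008.

Emit:
move_arm(jaw=[-1,-1], travel=[[-0.0025,0,-0.0008],[-0.0025,0,-0.0008]], rot=[[0,0,0],[0,0,0]])

```text
clock: 21.28
tool_pos: [567.2, 66.4, 40.1]
tool_rot: [[0.963, 0.078, 0.258], [-0.054, -0.882, 0.469], [0.264, -0.466, -0.845]]
force: [5.5, 0.4, 1.8]
width: -0.005
grip_force: 2.8
```

```bash
python3 goal.py
```

```text
[567.1572  66.3886  40.1242] [5.4826 0.3611 1.8024] -0.004699363829115353 [ 0.6707  0.2645 -0.5348  2.0711 -0.6096  0.7382 -0.9573] 21.275
rot deg [0.156  0.3002 0.0836]
tcp in tray [ 62.7112  24.7333 -10.2011] force in tray [ 5.7346  0.7425 -0.0316]
```

Both fences now answer firmly. I back off, lift, re-measure the pad with the view free, then move on to the keeper.

Converted, 0.0502 m / 0.4 = 0.1255, 0.0077 m / 0.4 = 0.0193.

Emit:
move_arm(jaw=[-1,-1,-1,-1,-1,-1], travel=[[0.01,-0.0005,0.0025],[0.0193,-0.001,0.005],[0.0068,-0.0235,0.045],[-0.0043,-0.046,0.085],[-0.0168,-0.0683,0.1255],[-0.0168,-0.0683,0.1255]], rot=[[0,0,0],[0,0,0],[0,0,0],[0,0,0],[0,0,0],[0,0,0]])

```text
clock: 22.02
tool_pos: [558.8, 38.6, 89.6]
tool_rot: [[0.964, 0.077, 0.255], [-0.054, -0.882, 0.469], [0.261, -0.465, -0.846]]
force: [-0.9, 0.4, -0.7]
width: -0.002
grip_force: 0.0
```

```bash
python3 - <<'E'
import pad
from h import *
c=snap('wrist','w5');s=snap('scene','s5');R,o=pad.R,pad.o
print(pad.fit([c]),pad.fit([s]))
for cc in(c,s):
    m,uv=pad.seg(cc);p=cv2.approxPolyDP(max(cv2.findContours(m,0,2)[0],key=cv2.contourArea),10,True)[:,0]/4+uv;print(p.tolist())
    print(proj(cc,np.array([[0,0,20],[50,0,20],[50,50,20],[0,50,20],[50,50,0],[50,0,0],[0,50,0]],float)@R.T+o).round(1).tolist())
E
python3 goal.py '(132,24.5,48)' '(132,24.5,6)' '(122,24.5,6)'
```

```text
(array([2.70854457e+01, 2.38728268e+01, 2.62530197e-02]), np.float64(0.8480282026768642), [794]) (array([29.4521688 , 22.73780454,  0.29967883]), np.float64(0.3080187827343327), [493])
[[274.5, 247.0], [265.5, 247.0], [265.25, 243.75], [243.5, 245.75], [242.25, 290.25], [246.25, 289.0], [250.5, 263.5], [255.25, 259.0], [263.75, 259.0], [264.5, 250.25], [275.0, 249.5]]
[[308.0, 318.2], [310.2, 256.7], [237.5, 256.8], [240.1, 318.3], [240.8, 244.5], [307.4, 244.5], [243.0, 301.9]]
[[210.5, 287.25], [223.75, 301.0], [235.5, 298.5], [237.5, 291.75], [247.75, 293.75], [226.75, 278.25], [212.25, 283.0]]
[[249.1, 292.8], [229.1, 276.9], [213.1, 280.2], [234.0, 297.2], [208.2, 289.7], [224.4, 285.9], [228.8, 306.8]]
[557.8885  39.8762  88.4757] [-0.3267  0.5503  0.0063] 0.0006975331028885934 [ 0.7188  0.1788 -0.5148  2.0407 -0.6044  0.8759 -0.9611] 22.125
rot deg [ 0.1168  0.0358 -0.0449]
tcp in tray [67.681  24.7546 45.4943] force in tray [-0.343   0.5124 -0.1717]
(132,24.5,48) travel [ 0.0614 -0.0049  0.0186]
(132,24.5,6) travel [ 0.072   0.015  -0.0169]
(122,24.5,6) travel [ 0.0624  0.0155 -0.0195]
```

The pad's edges agree with home (corner (242,245) against (241,244.5) predicted). Next I go behind the keeper tab.

Converted, 0.072 m / 0.4 = 0.18, 0.0685 m / 0.4 = 0.1713.

Emit:
move_arm(jaw=[-1,-1,-1,-1,-1,-1,-1], travel=[[0.075,-0.0063,0.03],[0.1535,-0.0123,0.0465],[0.1535,-0.0123,0.0465],[0.1625,0.0043,0.0175],[0.1713,0.0208,-0.0125],[0.18,0.0375,-0.0423],[0.18,0.0375,-0.0423]], rot=[[0,0,0],[0,0,0],[0,0,0],[0,0,0],[0,0,0],[0,0,0],[0,0,0]])

```text
clock: 23.0
tool_pos: [629.0, 56.0, 70.6]
tool_rot: [[0.965, 0.078, 0.251], [-0.051, -0.88, 0.471], [0.257, -0.468, -0.846]]
force: [-0.9, -0.4, -1.2]
width: -0.002
grip_force: 0.0
```

```bash
python3 goal.py '(125,24.5,6)' '(100,24.5,6)' '(82,24.5,6)'
```

```text
[629.037   56.0066  70.601 ] [-0.934  -0.3884 -1.2104] -0.0018838938987129005 [ 0.6251  0.3401 -0.5123  1.8991 -0.5119  0.8141 -1.0712] 23.0
rot deg [ 0.0557 -0.0635 -0.1219]
tcp in tray [130.8276  25.1347   4.823 ] force in tray [-1.1928 -0.8373 -0.6037]
(125,24.5,6) travel [-0.0059 -0.0008 -0.0008]
(100,24.5,6) travel [-0.03    0.0005 -0.0073]
(82,24.5,6) travel [-0.0473  0.0015 -0.0119]
```

Converted, -0.0193 m / 0.4 = -0.0483, -0.0059 m / 0.4 = -0.0148.

Emit:
move_arm(jaw=[-1,-1,-1,-1,-1,-1,-1,-1,-1,-1], travel=[[-0.0075,-0.0008,-0.001],[-0.0148,-0.002,-0.002],[-0.0193,-0.0018,-0.0033],[-0.0243,-0.0015,-0.0045],[-0.029,-0.0013,-0.0058],[-0.0338,-0.001,-0.0073],[-0.0388,-0.0008,-0.0085],[-0.0435,-0.0005,-0.0098],[-0.0483,-0.0003,-0.011],[-0.0483,-0.0003,-0.011]], rot=[[0,0,0],[0,0,0],[0,0,0],[0,0,0],[0,0,0],[0,0,0],[0,0,0],[0,0,0],[0,0,0],[0,0,0]])

```text
clock: 24.25
tool_pos: [613.1, 54.2, 68.6]
tool_rot: [[0.963, 0.078, 0.258], [-0.054, -0.882, 0.469], [0.264, -0.466, -0.845]]
force: [6.7, 1.5, -3.4]
width: 0.0
grip_force: 2.6
```

```bash
python3 goal.py
```

```text
[613.1361  54.1779  68.6432] [ 6.6932  1.5287 -3.4008] 0.00010549464125470282 [ 0.6483  0.3093 -0.5206  1.9436 -0.5375  0.8023 -1.0406] 24.25
rot deg [0.1579 0.3145 0.0938]
tcp in tray [115.0823  23.825    8.0455] force in tray [ 5.4958 -0.7596 -5.284 ]
```

Converted, -0.0183 m / 0.4 = -0.0458, 0.001 m / 0.4 = 0.0025.

Emit:
move_arm(jaw=[-1,-1,-1,-1,-1,-1,-1,-1,-1,-1], travel=[[-0.0045,0.0003,-0.002],[-0.0093,0.0005,-0.0038],[-0.0138,0.0008,-0.0053],[-0.0183,0.001,-0.0065],[-0.023,0.0013,-0.0078],[-0.0275,0.0015,-0.009],[-0.032,0.0018,-0.0103],[-0.0368,0.002,-0.0115],[-0.0413,0.0023,-0.0128],[-0.0458,0.0025,-0.014]], rot=[[0,0,0],[0,0,0],[0,0,0],[0,0,0],[0,0,0],[0,0,0],[0,0,0],[0,0,0],[0,0,0],[0,0,0]])

```text
clock: 25.5
tool_pos: [595.7, 55.1, 63.9]
tool_rot: [[0.963, 0.078, 0.259], [-0.055, -0.882, 0.469], [0.265, -0.466, -0.844]]
force: [6.4, 0.9, 0.3]
width: 0.0
grip_force: 2.9
```

```bash
python3 goal.py
```

```text
[595.6789  55.1203  63.9119] [6.4161 0.8992 0.2767] 0.0002888101470645529 [ 0.6677  0.2829 -0.5289  1.9883 -0.5627  0.7915 -1.0104] 25.5
rot deg [0.1518 0.3968 0.1197]
tcp in tray [96.9709 23.7744  8.0107] force in tray [ 6.2121  0.43   -1.8101]
```

Converted, -0.0165 m / 0.4 = -0.0413, -0.0147 m / 0.4 = -0.0368.

Emit:
move_arm(jaw=[-1,-1,-1,-1,-1,-1,-1,-1,-1,-1], travel=[[-0.0045,0.0003,-0.0013],[-0.0093,0.0005,-0.0025],[-0.0138,0.0008,-0.0038],[-0.0183,0.001,-0.005],[-0.023,0.0013,-0.0063],[-0.0275,0.0015,-0.0075],[-0.032,0.0018,-0.0085],[-0.0368,0.002,-0.0098],[-0.0413,0.0023,-0.011],[-0.0413,0.0023,-0.011]], rot=[[0,0,0],[0,0,0],[0,0,0],[0,0,0],[0,0,0],[0,0,0],[0,0,0],[0,0,0],[0,0,0],[0,0,0]])

```text
clock: 26.75
tool_pos: [578.9, 56.1, 59.4]
tool_rot: [[0.963, 0.078, 0.259], [-0.055, -0.882, 0.469], [0.265, -0.466, -0.845]]
force: [4.9, 1.1, 1.2]
width: -0.003
grip_force: 2.6
```

```bash
python3 goal.py
```

```text
[578.8886  56.0607  59.3805] [4.8689 1.1409 1.1653] -0.0027159298282045025 [ 0.685   0.2582 -0.5356  2.029  -0.5855  0.7846 -0.9828] 26.75
rot deg [0.1523 0.3641 0.1038]
tcp in tray [79.5545 23.7646  7.9775] force in tray [ 4.9363  1.1774 -0.7826]
```

Emit:
move_arm(jaw=[-1,-1,-1,-1,-1], travel=[[-0.0025,0.0003,-0.0008],[-0.0048,0.0003,-0.0013],[-0.0073,0.0005,-0.002],[-0.0098,0.0005,-0.0025],[-0.0098,0.0005,-0.0025]], rot=[[0,0,0],[0,0,0],[0,0,0],[0,0,0],[0,0,0]])

```text
clock: 27.38
tool_pos: [575.1, 56.3, 58.4]
tool_rot: [[0.963, 0.078, 0.259], [-0.055, -0.882, 0.469], [0.265, -0.466, -0.844]]
force: [6.1, 1.8, 0.3]
width: -0.001
grip_force: 2.7
```

Converted, -0.001 m / 0.4 = -0.0025, -0.0005 m / 0.4 = -0.0013.

Emit:
move_arm(jaw=[-1,-1,-1], travel=[[-0.0013,0,-0.0003],[-0.0025,0.0003,-0.0008],[-0.0025,0.0003,-0.0008]], rot=[[0,0,0],[0,0,0],[0,0,0]])

```text
clock: 27.75
tool_pos: [574.2, 56.3, 58.1]
tool_rot: [[0.963, 0.078, 0.259], [-0.055, -0.882, 0.469], [0.265, -0.465, -0.844]]
force: [6.8, 0.7, -0.2]
width: -0.001
grip_force: 2.8
```

Converted, -0.001 m / 0.4 = -0.0025, -0.0005 m / 0.4 = -0.0013.

Emit:
move_arm(jaw=[-1,-1,-1], travel=[[-0.0013,0,-0.0003],[-0.0025,0.0003,-0.0008],[-0.0025,0.0003,-0.0008]], rot=[[0,0,0],[0,0,0],[0,0,0]])

```text
clock: 28.12
tool_pos: [573.3, 56.3, 57.9]
tool_rot: [[0.963, 0.078, 0.259], [-0.055, -0.882, 0.469], [0.265, -0.465, -0.844]]
force: [5.9, 0.7, 0.0]
width: 0.003
grip_force: 2.8
```

```bash
python3 goal.py
```

```text
[573.2855  56.3457  57.8903] [5.9048 0.675  0.0072] 0.0034767227544442733 [ 0.6909  0.2495 -0.5378  2.043  -0.594   0.7818 -0.9727] 28.125
rot deg [0.1592 0.3898 0.1172]
tcp in tray [73.7496 23.7463  7.9986] force in tray [ 5.6613  0.1456 -1.8029]
```

Expected contact is about 1 mm ahead, so I go in 0.5–1 mm steps.

Converted, -0.001 m / 0.4 = -0.0025, -0.0005 m / 0.4 = -0.0013.

Emit:
move_arm(jaw=[-1,-1,-1], travel=[[-0.0013,0,-0.0003],[-0.0025,0.0003,-0.0008],[-0.0025,0.0003,-0.0008]], rot=[[0,0,0],[0,0,0],[0,0,0]])

```text
clock: 28.5
tool_pos: [572.4, 56.4, 57.6]
tool_rot: [[0.963, 0.078, 0.259], [-0.055, -0.882, 0.469], [0.265, -0.465, -0.844]]
force: [6.8, 1.4, 0.8]
width: -0.003
grip_force: 2.9
```

Emit:
move_arm(jaw=[-1,-1,-1], travel=[[-0.0013,0,-0.0003],[-0.0025,0.0003,-0.0008],[-0.0025,0.0003,-0.0008]], rot=[[0,0,0],[0,0,0],[0,0,0]])

```text
clock: 28.88
tool_pos: [572.3, 56.4, 57.7]
tool_rot: [[0.962, 0.078, 0.261], [-0.056, -0.882, 0.468], [0.267, -0.465, -0.844]]
force: [9.2, 2.4, -0.4]
width: -0.0
grip_force: 4.0
```

```bash
python3 goal.py
```

```text
[572.3135  56.3776  57.6584] [ 9.1894  2.4006 -0.3933] -0.0003753652471306161 [ 0.6927  0.2467 -0.5388  2.0472 -0.5975  0.7793 -0.9693] 28.875
rot deg [0.1759 0.4888 0.1769]
tcp in tray [72.7505 23.7402  8.033 ] force in tray [ 8.6336  1.2254 -3.7843]
```

The keeper stopped exactly where predicted and the force rose by about 3 N. One more small step for margin.

Converted, -0.0007 m / 0.4 = -0.0018, -0.0005 m / 0.4 = -0.0013.

Emit:
move_arm(jaw=[-1,-1,-1], travel=[[-0.0013,0,-0.0003],[-0.0018,0,-0.0005],[-0.0018,0,-0.0005]], rot=[[0,0,0],[0,0,0],[0,0,0]])

```text
clock: 29.25
tool_pos: [572.3, 56.4, 57.7]
tool_rot: [[0.962, 0.078, 0.262], [-0.056, -0.882, 0.468], [0.268, -0.465, -0.844]]
force: [10.2, 3.2, -2.1]
width: -0.004
grip_force: 4.8
```

```bash
python3 goal.py
```

```text
[572.3037  56.3576  57.7193] [10.2284  3.2172 -2.0681] -0.0040641502056965794 [ 0.6933  0.2458 -0.5392  2.0483 -0.5989  0.778  -0.9679] 29.25
rot deg [0.186  0.5585 0.2063]
tcp in tray [72.7578 23.7518  8.0964] force in tray [ 9.1594  1.0803 -5.8468]
```

Converted, 0.13 m / 0.4 = 0.325, 0.0193 m / 0.4 = 0.0483.

Emit:
move_arm(jaw=[-1,-1,-1,-1,-1,-1,-1,-1], travel=[[0.0075,-0.0005,0.002],[0.024,-0.0013,0.0065],[0.0483,-0.0028,0.013],[0.0363,-0.0255,0.055],[0.0225,-0.05,0.1],[-0.0125,-0.15,0.225],[-0.05,-0.275,0.325],[-0.05,-0.275,0.325]], rot=[[0,0,0],[0,0,0],[0,0,0],[0,0,0],[0,0,0],[0,0,0],[0,0,0],[0,0,0]])

```text
clock: 30.25
tool_pos: [549.3, -58.7, 188.2]
tool_rot: [[0.963, 0.073, 0.261], [-0.058, -0.884, 0.464], [0.265, -0.462, -0.846]]
force: [0.2, 0.4, -0.7]
width: 0.002
grip_force: 0.0
```

```bash
python3 - <<'E'
import pad
from h import *
c=snap('scene','s6');R,o=pad.R,pad.o
w=snap('wrist','w6')
# diffs versus model of home pad + keeper silhouettes: dark mask on plate vs predicted hulls
def box(a,b): return np.array([[x,y,z] for x in(a[0],b[0]) for y in(a[1],b[1]) for z in(a[2],b[2])],float)
for n,c in(('s',c),('w',w)):
    dark=(c['image'].max(2)<150).astype(np.uint8)
    reg=np.zeros(dark.shape,np.uint8);q=proj(c,np.array([[2,4,0],[2,98,0],[123,98,0],[123,4,0]],float)@R.T+o);cv2.fillConvexPoly(reg,q.astype(int),1)
    best=[]
    for px in np.arange(21,36,1.):
      for py in np.arange(21,36,1.):
       for kx in np.arange(46,56,1.):
        m=np.zeros(dark.shape,np.uint8)
        for b in(box((px-25,py-25,0),(px+25,py+25,20)),box((kx,6,1.5),(kx+10,44,16.5)),box((kx,16,16),(kx+10,34,45))):
            cv2.fillConvexPoly(m,cv2.convexHull(np.float32(proj(c,b@R.T+o))).astype(int),1)
        best.append((((m^dark)&reg).sum(),px,py,kx))
    print(n,sorted(best)[:4],int(reg.sum()))
print(manip.read_state()['force'],manip.read_state()['clock'])
E
```

```text
s [(np.uint64(94), np.float64(33.0), np.float64(21.0), np.float64(46.0)), (np.uint64(94), np.float64(33.0), np.float64(21.0), np.float64(47.0)), (np.uint64(94), np.float64(33.0), np.float64(21.0), np.float64(48.0)), (np.uint64(94), np.float64(33.0), np.float64(21.0), np.float64(49.0))] 1721
w [(np.uint64(528), np.float64(27.0), np.float64(22.0), np.float64(49.0)), (np.uint64(530), np.float64(25.0), np.float64(22.0), np.float64(49.0)), (np.uint64(530), np.float64(26.0), np.float64(22.0), np.float64(49.0)), (np.uint64(530), np.float64(28.0), np.float64(22.0), np.float64(49.0))] 8249
[ 0.23279073  0.49789043 -0.12161854] 30.35
```

```bash
python3 -c "
from h import *
print(ticket.job_done())"
```

```text
the job is handed in; nothing more can be done
None
```

I handed the job in at about 30 s. The pad is in the lower corner and felt firm against both fences, and the keeper was left against it after pressing with roughly 3 N. My last picture check was only rough, and the hand-in gave no pass or fail.

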